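# Present a shift lever over the inspection nest

### The arm

A 6-joint arm with a two-finger parallel gripper is mounted at the origin on the work surface. World frame = base frame: x ahead of the robot, y to its left, z up, the work surface at z = 0. Lengths are in mm, angles in rad, forces in N, time in s.
With the tool pointing down it reaches from about 300 to 775 mm from the base axis. Payload 14.6 kg.
Tool frame: the origin (TCP) lies on the centre line of the jaws, within the pads' length; the fingertips stand manip.tcp_to_tips ahead of it and the grasp point (between the pads) lies 5 mm behind it (manip.tcp_to_tips is the distance from the TCP to the fingertips, in mm); z points along the fingers, y is the direction in which the jaws open and shut (so a half turn about z gives the same grasp; the last joint's range is limited). The gripper opens to 94 mm and grips with 3 to 60 N. Pads are 16 mm wide; open, the fingers measure 119 mm over their backs; the gripper's body (75 mm by 177 mm) begins 78 mm behind the grasp point.
Start: joints at [-1.22, 0.3, 1.521, -0, 1.321, -0.067], TCP at [223.155, -502.684, 219.446] pointing down, gripper open.
Joint ranges: [-3.03, 3.03], [-0.79, 2.21], [0.23, 2.52], [-1.04, 4.18], [0, 3.07], [-2.55, 2.55]. Speed limits (rad/s): [2.22, 2.22, 2.57, 3.14, 3.14, 3.14].

### API

Orientations are given as [roll, pitch, yaw] about the fixed x, y, z axes, in that order (R = Rz(yaw) Ry(pitch) Rx(roll)).
In Python, from cell import manip, optics, workorder gives the robot as it stands. The module is installed in compiled form; this text tells all that it offers.
- The arm moves only by the tool jog_arm, never from a script. Its argument "deltas" is text: rows parted by semicolons, each of 5 numbers parted by spaces: the shift along the tool's x, y, z in mm, then the turn about the tool's z in rad, then the finger opening in mm, from 0 to 94. In form: tx ty tz twist grip; .... A call has exactly 10 rows; each row is the pose to reach, as a shift and turn from the pose commanded when the call began, along the tool's axes at that moment; what a row does not reach only later rows make up. A row lasts 1/8 s, in which the tool goes at most 62.5 mm and 10.7 degrees, less where a joint would pass 70% of its speed; a pose out of reach is approached as far as the arm can. A call with a gripper value outside its range is refused whole. The fingers move at their own pace and stop on an object; "squeeze" is the grip in N (left out, the last holds). Time passes only in rows, so rows that repeat a pose let the fingers close, or fill a call up. It gives the time, the measured TCP pose, the force and the opening at its end, in the units of the state.
- manip.read_state(): the state, without advancing time (a new reading comes with each control period).
- optics.camera(name): name is "scene" or "side" or "wrist"; returns (picture, depth): 420x560x3 uint8, red, green, blue; 420x560 float32, mm along the optical axis (not along the pixel's ray), 0 where there is no reading.
- optics.get_calibration(name): a dict with "intrinsics" (3x3 intrinsics, pixels), "R" (3x3) and "t" (3): a world point X has camera coordinates R X + t; the wrist camera has in their place "hand_eye" (4x4, takes a point from camera to tool coordinates, whose origin is the TCP and whose axes are the flange's). Camera axes: x right, y down, z forward; pixel columns grow to the right and rows downward; lengths in mm; the calibration is good to about 2 mm. A picture is of the moment at which its call begins: read the wrist's pose just before it. get_calibration takes no time and is no camera call.
- workorder.sign_off(): hands the job in, once; it reports no verdict.
The state is a dict: "clock": time; "joints": joint angles; "qd": joint speeds; "effort": joint torques, N m; "eef_pos": TCP position; "eef_rot": TCP orientation; "wrist_force": force on the tool from outside, world axes, zero at the start; "moment": the same for the moment, N m; "finger_gap": finger opening in mm.
Only numpy, scipy, OpenCV 4.12 (cv2) and the standard library are available. Lean on these libraries where they do the work, as an engineer would, in place of code of your own. Each camera call takes 0.05 s, during which the arm holds its last target.

### The job

Swing the electric screwdriver on its hinged arm out from over the white inspection nest, away from the crate, until it is practically at its end stop, and leave it there. Then take the shift lever with the keyed base (square with a narrower nose, not the round one) out of the blue crate, carry it over the guard rail without touching the rail, and hold it upright about 15 mm above the nest's top, lined up with the pocket of the same outline so that it could be lowered straight in, so the window in the nest can view its underside. It must never touch the nest; the program finishes while holding it there, motionless, and all other things stay where they are.

Things in the scene. Friction and masses are not known exactly. Their poses are not given: they have to be found in the camera images.
- swing_arm (a joint): angle of the screwdriver arm about the stand's upright axis, rad. 0: arm points along the stand's -x (to the robot); grows anticlockwise from above: the driver moves towards -y, away from the crate. Stops at -0.3 and 1.0. Starts over the nest (-0.12 to 0.2), light friction (0.12 N m), stays where left.
- driver_top (a point): centre of the top end of the electric screwdriver hanging upright in the arm's end, 220 mm from the hinge axis: black round body 36 mm across, top at z = 0.32, graspable down to an aluminium clamp (54 mm across, top at z = 0.222); its bit ends at z = 0.075. The arm bar (22 wide) is at z = 0.19 to 0.22.
- hinge (a point): point on the hinge axis of the stand (upright steel post 30 mm across, 260 tall, on a 100 mm square foot), at z = 0.2. The point's axes are the stand's.
- lever: the right lever, black, about 150 g: base plate 8 mm thick, square part x = -40 to 16, y = -30 to 30 mm, nose x = 16 to 56, y = -18 to 18 mm; upright stem 24 (x) x 16 (y) mm, top 95 mm above the underside, foot rib 19 mm high. Origin: underside, on the stem axis, near the centre of mass; x to the nose, z up. Stands upright in the crate, nose roughly away from the robot, like the pocket.
- lever_nose (a point): middle of the nose's end edge on the lever's underside, 56 mm from the lever's origin along its x.
- nest_mouth (a point): the pocket's reference point in the plane of the nest's top face (z = 0.05): the lever's origin belongs straight above it and the lever's x along its x. z up. The pocket is the outline of the lever's base with 2 mm of play, 10 mm deep, grey floor.
- nest: white plastic block, top 50 mm high, from x = -65 to 85 mm and y = -55 to 55 mm in its own axes, with the pocket and a glass window in its top; fixed. Origin: underside, straight below nest_mouth.
- crate: blue open crate 300 (x) x 200 (y) x 120 mm tall, walls and floor 5 mm, fixed. Origin: centre of its underside.
- rail: aluminium guard rail between crate and nest: a bar 400 (x) x 30 (y) mm on two feet, top 140 mm high, fixed. Origin: on the table under its middle.
- round_lever: a shift lever with the same stem but a plain round base plate (76 mm across); stands in the crate beside the right one; not wanted. Origin: centre of its underside.
- gauge_pin: steel pin, 26 mm across, 50 tall, standing on the table; leave alone. Origin: centre of its underside.
- tape_roll: paper-coloured ring 84 mm across, 25 tall, lying on the table; leave alone. Origin: centre of its underside.
- screw_tray: grey open tray of screws 100 x 75 x 30 mm; leave alone. Origin: centre of its underside.
- small_driver: hand screwdriver lying on the table; leave alone. Origin: on the table under it.
- shift_knob: black shift knob, 48 mm across, 55 tall; leave alone. Origin: centre of its underside.
There are look-alikes about, which are no part of the job. What is shaped like the nest but purple or yellow is not meant.

How it is judged (in metres and radians):
On the way, in this order (a step that is already met when the one before it is completed fails the run):
1. the screwdriver arm is swung clear, near its end stop (value of joint swing_arm above 0.85 rad), for 0.2 s.
2. the keyed lever is carried above the guard rail (contact force between the fingers and lever above 1 N and z of lever in the frame of rail above 0.142 m and y of lever in the frame of rail between -0.04 and 0.04 m and x of lever in the frame of rail between -0.2 and 0.2 m), for 0.02 s.
At the end, for the whole second after the job is handed in: Arm beyond 0.85 rad; fingers hold the keyed lever (over 1 N), underside 6 to 26 mm above the nest's top, origin within 8 mm sideways of the pocket's point, nose the pocket's way round, within 0.12 rad of its direction, upright within 0.1 rad, still, not touching the nest (value of joint swing_arm above 0.85 rad and contact force between the fingers and lever above 1 N and z of lever in the frame of nest_mouth between 0.006 and 0.026 m and horizontal distance between lever and nest_mouth below 0.008 m and x of lever_nose in the frame of nest_mouth above 0.046 m and angle between the x axis of lever and the x axis of nest_mouth, either way round below 0.12 rad and angle between lever's own z axis and vertical below 0.1 rad and linear speed of lever below 0.03 m/s and angular speed of lever below 0.3 rad/s and contact force between lever and nest below 0.2 N); the arm keeps its last pose, push and grip.
It fails at once if the lever touches the nest (contact force between lever and nest above 0.5 N).
It fails at once if the lever knocks against the guard rail (contact force between lever and rail above 0.5 N).
It fails at once if a bystander is moved by more than 30 mm (distance of any of round_lever, gauge_pin, tape_roll, screw_tray, small_driver, shift_knob from where it was at the start of the episode above 0.03 m).
It also fails if it takes over 64 s, if anything falls off the work surface, if the arm or the gripper's body presses on something with over 40 N, if the wrist force passes 120 N, or if a joint passes its speed limit or range.

## Working session

There is one attempt and no reset: what is moved stays moved. The work goes in short steps, Python scripts to look and compute and a tool call to move; the robot and the scene stay as the last step left them, time stands still between calls to the robot, and variables do not carry over. Pictures are saved under pics/ and viewed, and the job is handed in when it is done.

Besides the shell and the picture viewer there is one more tool, called as name(argument=value, ...), one argument or row to a line, values as JSON. jog_arm: Moves the arm, as the interface text tells. Its arguments: {"type":"object","properties":{"deltas":{"type":"string"},"squeeze":{"type":"number"}},"required":["deltas"]}

```bash
mkdir -p pics; cat > h.py <<'E'
import numpy as np,cv2,sys
from cell import manip,optics,workorder
def cam(n,tag):
    s=manip.read_state(); im,d=optics.camera(n)
    cv2.imwrite(f'pics/{tag}.png',im[:,:,::-1]); np.savez(f'pics/{tag}.npz',im=im,d=d,pos=s['eef_pos'],rot=s['eef_rot']); return im,d,s
E
python3 - <<'E'
from h import *
for n in ('scene','side','wrist'):
    cam(n,n+'0')
    c=optics.get_calibration(n); print(n,c)
print(manip.read_state(),manip.tcp_to_tips)
E
```

```text
scene {'intrinsics': array([[451.07671362,   0.        , 285.94141664],
       [  0.        , 451.07671362, 214.37557079],
       [  0.        ,   0.        ,   1.        ]]), 'R': array([[ 0.06168633,  0.99798479, -0.01487159],
       [ 0.56412427, -0.04715306, -0.8243424 ],
       [-0.82338242,  0.04246124, -0.56589614]]), 't': array([ -34.1137189 , -116.40859726, 1651.97100744])}
side {'intrinsics': array([[506.97976873,   0.        , 282.14338254],
       [  0.        , 506.97976873, 214.86310595],
       [  0.        ,   0.        ,   1.        ]]), 'R': array([[-0.73657302, -0.67609374, -0.01890607],
       [-0.5022557 ,  0.56547822, -0.6541969 ],
       [ 0.4529894 , -0.47236811, -0.75608794]]), 't': array([ 373.73165598,  355.88054104, 1474.6222171 ])}
wrist {'intrinsics': array([[334.91820436,   0.        , 280.70834506],
       [  0.        , 334.91820436, 211.45240508],
       [  0.        ,   0.        ,   1.        ]]), 'hand_eye': array([[-2.87152086e-05, -9.72863756e-01, -2.31378720e-01,
         6.55044113e+01],
       [ 9.99999887e-01, -1.37786617e-04,  4.55238062e-0
[... 167 characters left out ...]
e+00,
         1.00000000e+00]])}
{'clock': 0.15, 'joints': array([-1.21962540e+00,  3.00357791e-01,  1.52142510e+00, -2.10490413e-05,
        1.32074078e+00, -6.66123113e-02]), 'qd': array([-0.00050355, -0.00330619, -0.00097143, -0.00023043, -0.00130967,
        0.00040392]), 'effort': array([ 9.03693253e-04, -5.31949639e+01, -3.52819991e+01,  7.08462903e-02,
        2.35799490e-02, -9.81382800e-05]), 'eef_pos': array([ 223.07386117, -502.51824028,  219.01447562]), 'eef_rot': array([-3.14066234e+00, -4.16272836e-05,  4.17788436e-01]), 'wrist_force': array([-0.31386937, -0.73048102,  0.64345248]), 'moment': array([-0.05266782, -0.03734951,  0.03350253]), 'finger_gap': 93.98563011967413} 14.0
```

View pics/scene0.png

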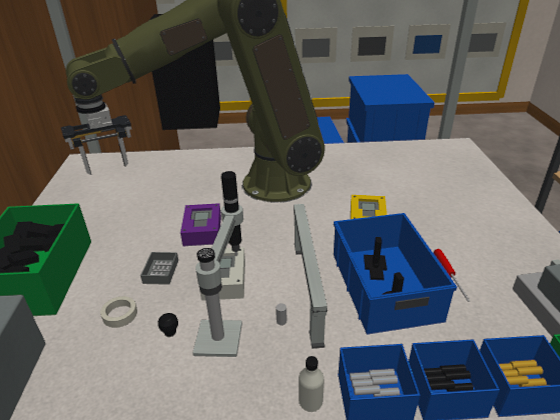

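View pics/side0.png

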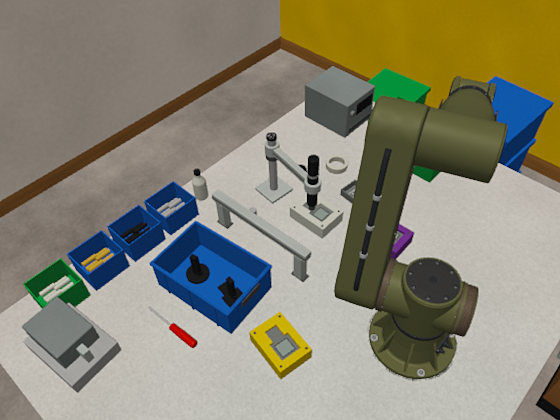

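View pics/wrist0.png

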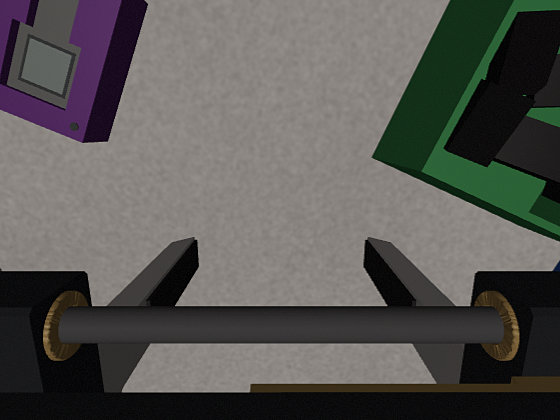

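The scene view shows the screwdriver top near (230,177), the post top near (206,253), and the levers at (377,245) and (398,280). In the side view the levers are at (232,285), which has the square base, and (197,268).

```bash
cat >> h.py <<'E'
from scipy.spatial.transform import Rotation as Ro
def T(n,z=None):
    c=optics.get_calibration(n); K=c['intrinsics']
    if n=='wrist':
        A=np.eye(4);A[:3,:3]=Ro.from_euler('xyz',z['rot']).as_matrix();A[:3,3]=z['pos']
        M=A@c['hand_eye']; return K,M[:3,:3],M[:3,3]
    return K,c['R'].T,-c['R'].T@c['t']
def cloud(n,tag):
    z=np.load(f'pics/{tag}.npz');K,R,o=T(n,z);d=z['d']
    v,u=np.mgrid[0:420,0:560]
    P=np.stack([(u-K[0,2])/K[0,0]*d,(v-K[1,2])/K[1,1]*d,d],-1)
    W=P@R.T+o; W[d==0]=np.nan; return W,z['im']
def plane(n,tag,uv,h):
    z=np.load(f'pics/{tag}.npz');K,R,o=T(n,z);uv=np.atleast_2d(uv).astype(float)
    r=np.c_[(uv[:,0]-K[0,2])/K[0,0],(uv[:,1]-K[1,2])/K[1,1],np.ones(len(uv))]@R.T
    return o+r*((h-o[2])/r[:,2])[:,None]
E
python3 - <<'E'
from h import *
for n in('scene','side'):
    W,im=cloud(n,n+'0'); x,y,z=W[...,0],W[...,1],W[...,2]
    hsv=cv2.cvtColor(im,cv2.COLOR_RGB2HSV);g=im.max(2).astype(int)
    def rep(name,m):
        if m.sum()<3: print(n,name,'none');return
        p=W[m];r=cv2.minAreaRect(p[:,:2].astype(np.float32))
        print(n,name,m.sum(),'mean',p.mean(0).round(1),'min',p.min(0).round(),'max',p.max(0).round(),'rect',[np.round(q,2) for q in r])
    box={'scene':np.s_[150:360,150:350],'side':np.s_[120:240,230:345]}[n]
    reg=np.zeros_like(g,bool);reg[box]=1
    rep('drivertop',reg&(z>312)&(z<330)&(g<90))
    rep('driver body',reg&(z>235)&(z<330)&(g<90))
    rep('posttop',reg&(z>250)&(z<270)&(x>580))
    rep('arm',reg&(z>214)&(z<226))
    rep('nest',reg&(z>44)&(z<56)&(y<0)&(x<640))
    rep('rail',(z>135)&(z<146)&(x>250)&(x<900)&(y>-50)&(y<150))
    blue=(hsv[...,0]>100)&(hsv[...,0]<125)&(hsv[...,1]>150)
    cr={'scene':np.s_[205:330,325:460],'side':np.s_[215:335,145:275]}[n]
    reg=np.zeros_like(g,bool);reg[cr]=1
    rep('craterim',reg&blue&(z>114)&(z<126))
    dk=reg&(g<70)&(z>8)
    rep('dark',dk&(z>80)&(z<108))
    for a,b in((390,455),(455,495),(495,560)):
        rep(f'stem {a}',dk&(z>60)&(z<108)&(x>a)&(x<b))
E
```

```text
scene drivertop 116 mean [ 499.8 -127.8  318. ] min [ 479. -144.  312.] max [ 514. -112.  321.] rect [array([ 497.39, -128.73]), array([34.57, 32.78]), np.float64(21.53)]
scene driver body 847 mean [ 530.9 -119.5  270.6] min [ 211. -187.  235.] max [731.  84. 321.] rect [array([458.12, -80.79]), array([ 92.23, 571.88]), np.float64(64.52)]
scene posttop 225 mean [ 714.3 -169.6  258.2] min [ 692. -188.  250.] max [ 731. -152.  263.] rect [array([ 711.04, -169.47]), array([35.38, 37.32]), np.float64(58.17)]
scene arm 928 mean [ 543.2 -110.   220.3] min [ 173. -195.  214.] max [737. 139. 226.] rect [array([433.5 , -77.06]), array([151.39, 630.89]), np.float64(61.62)]
scene nest 1382 mean [ 357.2 -189.6   48.9] min [ -36. -303.   44.] max [584.  -1.  56.] rect [array([ 260.86, -179.66]), array([269.45, 616.89]), np.float64(77.03)]
scene rail 1310 mean [591.1  54.6 139.5] min [356.  33. 135.] max [761.  75. 145.] rect [array([558.02,  53.68]), array([404.86,  30.52]), np.float64(1.77)]
scene craterim 1259 mean [601.9 260.  118.3] min [399. 140. 114.] max [728. 380. 124.] rect [array([563.6
[... 1637 characters left out ...]
 56.34]), array([402.52,  36.47]), np.float64(1.37)]
side craterim 793 mean [537.2 280.2 118.2] min [394. 145. 114.] max [717. 381. 126.] rect [array([555.68, 262.47]), array([309.34, 206.97]), np.float64(6.68)]
side dark 165 mean [493.2 255.   92.5] min [402. 203.  80.] max [639. 282. 103.] rect [array([519.92, 240.94]), array([ 79.7 , 237.69]), np.float64(89.19)]
side stem 390 105 mean [406.3 244.4  84.6] min [401. 203.  61.] max [412. 282. 100.] rect [array([406.45, 242.49]), array([ 7.25, 80.25]), np.float64(3.44)]
side stem 455 73 mean [480.3 255.8  86.2] min [471. 248.  62.] max [495. 262. 103.] rect [array([483.18, 254.96]), array([12.99, 23.48]), np.float64(86.78)]
side stem 495 none
```

```bash
python3 - <<'E'
from h import *
for n in('scene','side'):
    W,im=cloud(n,n+'0'); x,y,z=W[...,0],W[...,1],W[...,2];g=im.astype(int)
    m=(z>5)&(z<22)&(abs(x-708)<80)&(abs(y+169)<80)
    m=cv2.morphologyEx(m.astype(np.uint8),cv2.MORPH_OPEN,np.ones((3,3)))>0
    p=W[m];print(n,p.mean(0).round(1),cv2.minAreaRect(p[:,:2].astype(np.float32)))
im=cv2.imread('pics/scene0.png');cv2.imwrite('pics/cropA.png',cv2.resize(im[160:370,140:340],None,fx=2.8,fy=2.8,interpolation=2))
im=cv2.imread('pics/side0.png');cv2.imwrite('pics/cropB.png',cv2.resize(im[120:350,140:350],None,fx=2.6,fy=2.6,interpolation=2))
E
```

```text
scene [ 720.5 -168.7   11.7] ((711.4275512695312, -170.4923858642578), (101.165283203125, 104.62757873535156), 84.41400909423828)
side [ 699.1 -161.7   11.1] ((705.0069580078125, -169.94647216796875), (102.36853790283203, 106.51046752929688), 85.50928497314453)
```

View pics/cropA.png

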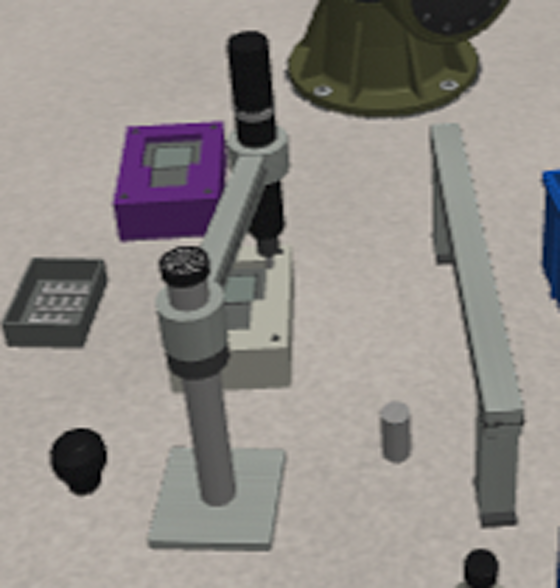

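View pics/cropB.png

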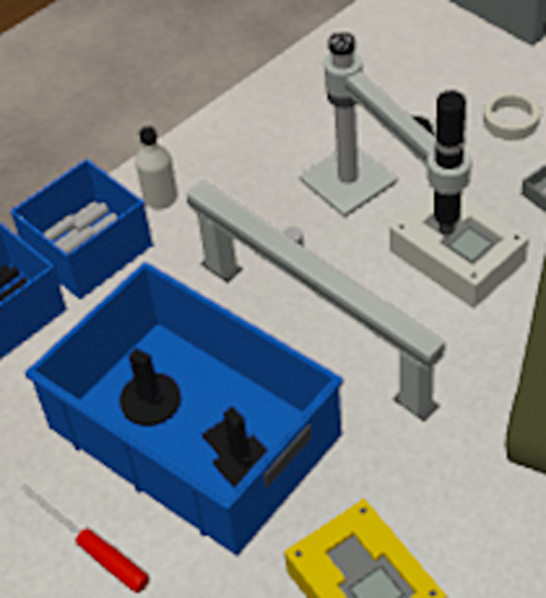

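```bash
cat >> h.py <<'E'
def to(*tg):
    s=manip.read_state();p=s['eef_pos'];yaw=s['eef_rot'][2];print('at',p.round(1),s['eef_rot'].round(3),'F',s['wrist_force'].round(1),'gap',round(s['finger_gap'],1),'t',s['clock'])
    R=Ro.from_euler('xyz',s['eef_rot']).as_matrix()
    for t in tg:
        print((R.T@(np.array(t[:3])-p)).round(1), round(-(t[3]-yaw),3))
E
python3 -c "
from h import *
to((493,-126,360,-.197))"
```

```text
at [ 223.1 -502.5  219. ] [-3.141 -0.     0.418] F [-0.3 -0.7  0.6] gap 94.0 t 0.15
[ 399.5 -234.7 -140.8] 0.615
```

jog_arm(
  deltas="0 0 -60 0 70; 30 -18 -110 0.06 70; 76 -45 -141 0.14 70; 126 -74 -141 0.22 70; 178 -105 -141 0.3 70; 230 -135 -141 0.38 70; 282 -166 -141 0.46 70; 334 -197 -141 0.54 70; 380 -223 -141 0.6 70; 400 -235 -141 0.615 70",
)

```text
clock: 1.4
eef_pos: [494.4, -123.4, 360.1]
eef_rot: [-3.141, 0.001, -0.196]
wrist_force: [-1.4, 0.0, 0.1]
finger_gap: 70.0
```

```bash
python3 -c "
from h import *
cam('scene','s1');cam('side','d1');cam('wrist','w1')
to((493,-126,360,-.197))
im=cv2.imread('pics/s1.png');im2=cv2.imread('pics/d1.png')
cv2.imwrite('pics/c1.png',np.hstack([cv2.resize(im[90:290,150:350],(400,400)),cv2.resize(im2[60:260,220:420],(400,400))]))
W,_=cloud('wrist','w1')
z=W[...,2];m=(z>310)&(z<330);print(m.sum(),W[m].mean(0))
"
```

```text
at [ 493.6 -125.   360. ] [-3.142e+00  1.000e-03 -1.950e-01] F [-1.  -0.3 -0.2] gap 70.1 t 1.55
[-0.4  1.1  0. ] 0.002
2356 [ 492.95042132 -127.30755102  320.60147907]
```

View pics/w1.png

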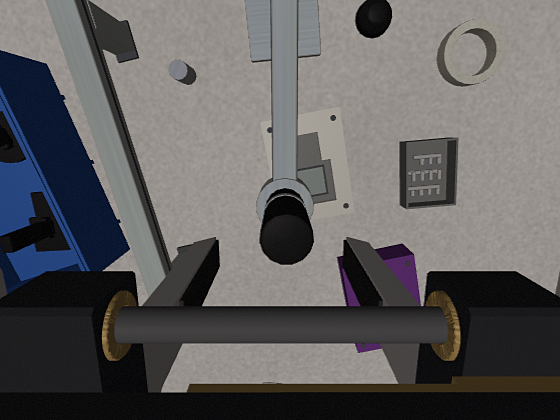

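View pics/c1.png

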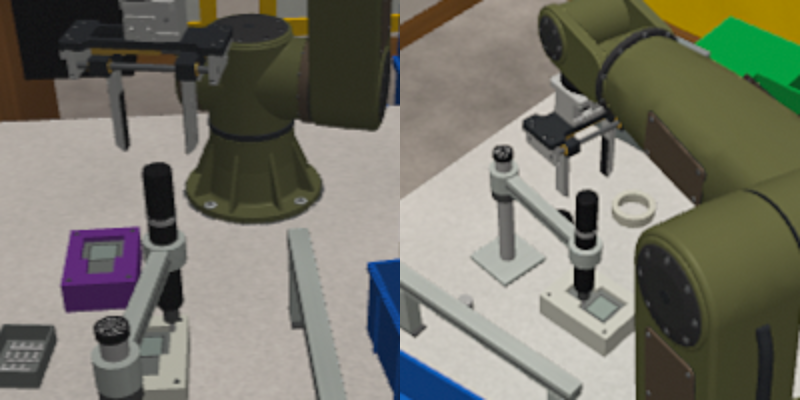

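The wrist view shows the driver top at about (288,235), between the open fingers. I'll descend, cage it loosely, and follow the arc.

jog_arm(
  deltas="0 2 30 0 70; 0 2 65 0 70; 0 2 95 0 60; 0 2 101 0 50; 0 2 101 0 44; 0 2 101 0 44; 0.5 15 101 -0.06 44; 2.5 35 101 -0.15 44; 6.5 55 101 -0.24 44; 12 74 101 -0.33 44",
)

```text
clock: 2.8
eef_pos: [490.9, -201.2, 260.6]
eef_rot: [3.141, -0.001, 0.136]
wrist_force: [1.0, 1.9, 0.6]
finger_gap: 43.9
```

```bash
python3 -c "
from h import *
cam('scene','s2');im=cv2.imread('pics/s2.png')
cv2.imwrite('pics/c2.png',cv2.resize(im[90:370,130:350],None,fx=2.4,fy=2.4))
h=np.array([708,-169])
L=[]
for a in (.35,.5,.65,.8,.87): L.append((h[0]-219*np.cos(a),h[1]-219*np.sin(a),259,a))
to(*L)
"
```

```text
at [ 490.9 -203.   260.3] [ 3.14e+00 -1.00e-03  1.39e-01] F [-0.5 -2.  -0.8] gap 44.1 t 2.85
[ 5.6 42.3  1.4] -0.211
[14.8 73.8  1.4] -0.361
[ 28.7 103.6   1.5] -0.511
[ 46.8 130.9   1.5] -0.661
[ 56.6 142.7   1.5] -0.731
```

View pics/c2.png

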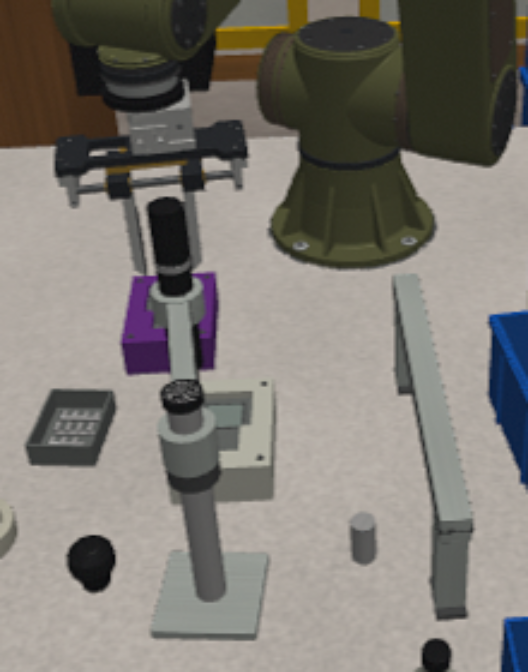

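The driver is caged and following the fingers. I'll continue along the arc.

jog_arm(
  deltas="1 15 1 -0.07 44; 3 30 1 -0.14 44; 6 45 1 -0.22 44; 11 62 1 -0.3 44; 17 79 1 -0.39 44; 24 95 1 -0.47 44; 33 111 1 -0.55 44; 42 125 1 -0.63 44; 52 138 1 -0.7 44; 57 144 1 -0.74 44",
)

```text
clock: 4.1
eef_pos: [566.8, -335.8, 258.9]
eef_rot: [3.141, -0.0, 0.873]
wrist_force: [-1.6, 0.3, -0.1]
finger_gap: 44.0
```

```bash
python3 -c "
from h import *
cam('scene','s3');cam('side','d3')
h=np.array([708,-169])
to((h[0]-219*np.cos(.89),h[1]-219*np.sin(.89),259,.89))
im=cv2.imread('pics/s3.png');im2=cv2.imread('pics/d3.png')
cv2.imwrite('pics/c3.png',np.hstack([cv2.resize(im[90:370,80:350],(400,415)),cv2.resize(im2[60:260,220:420],(400,415))]))
for n,t in(('scene','s3'),('side','d3')):
    W,im=cloud(n,t);x,y,z=W[...,0],W[...,1],W[...,2]
    m=(z>214)&(z<226)&(x>550)&(x<670)&(y<-180)&(y>-320)
    p=W[m];c,_,v=np.linalg.svd(p[:,:2]-p[:,:2].mean(0));print(n,m.sum(),p.mean(0),np.arctan(v[0,1]/v[0,0]), np.arctan2(-169-p[:,1].mean(),708-p[:,0].mean()))
"
```

```text
at [ 566.7 -335.7  258.7] [ 3.141 -0.     0.872] F [-0.6 -0.1  1.5] gap 43.9 t 4.2
[-0.4  4.9 -0.2] -0.018
scene 443 [ 623.37501799 -270.15534323  219.48412984] 0.8152570490658274 0.8741424541343922
side 139 [ 637.35184021 -245.14072145  218.19371504] 0.9105799717091422 0.8227988190404684
```

View pics/c3.png

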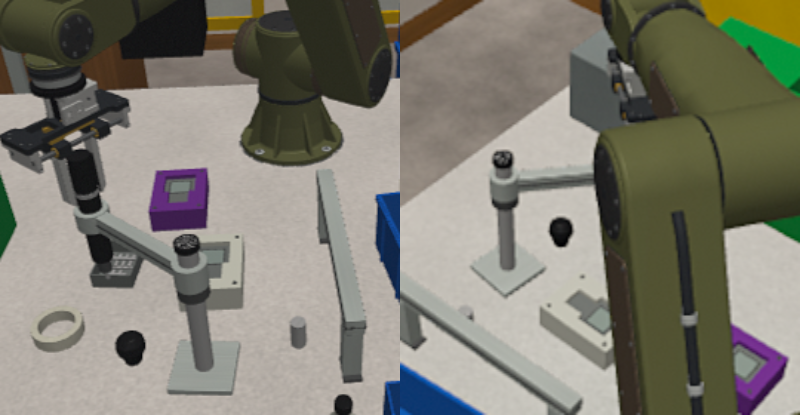

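jog_arm(
  deltas="0 1 0 0 44; 0 2 0 0 44; 0 3 0 0 44; 0 4 0 -0.01 44; 0 5 0 -0.02 44; 0 6 0 -0.02 44; 0 7 0 -0.02 44; 0 8 0 -0.03 44; 0 8 0 -0.03 44; 0 8 0 -0.03 44",
)

```text
clock: 5.45
eef_pos: [572.4, -340.9, 258.4]
eef_rot: [3.142, 0.0, 0.903]
wrist_force: [-0.0, -0.4, -0.3]
finger_gap: 44.2
```

jog_arm(
  deltas="0 0 0 0 50; 0 0 0 0 60; 0 0 0 0 70; 0 0 -20 0 70; 0 0 -50 0 70; 0 0 -80 0 70; 0 0 -110 0 70; 0 0 -140 0 90; 0 0 -150 0 94; 0 0 -150 0 94",
)

```text
clock: 6.7
eef_pos: [572.5, -340.9, 408.0]
eef_rot: [-3.142, -0.0, 0.903]
wrist_force: [-0.7, -0.5, -0.2]
finger_gap: 93.4
```

```bash
python3 -c "
from h import *
cam('wrist','w4')
W,im=cloud('wrist','w4');z=W[...,2];m=(z>312)&(z<328)&(W[...,0]>520);p=W[m].mean(0);print(m.sum(),p,np.arctan2(-169-p[1],708-p[0]),np.hypot(-169-p[1],708-p[0]))
# nest & levers
for n,t in(('scene','s3'),('side','d3'),('wrist','w4')):
    W,im=cloud(n,t);x,y,z=W[...,0],W[...,1],W[...,2]
    m=(z>44)&(z<56)&(x>400)&(x<600)&(y<-80)&(y>-250)&(im.min(2)>120)
    p=W[m]; print(n,len(p), cv2.minAreaRect(p[:,:2].astype(np.float32)) if len(p)>5 else '')
"
```

```text
1583 [ 568.5358291  -337.70047978  320.78481495] 0.879987413369639 218.88377473914744
scene 561 ((504.2381286621094, -154.24786376953125), (83.79364013671875, 153.856689453125), 89.5174789428711)
side 500 ((499.73223876953125, -167.27633666992188), (153.99073791503906, 119.09746551513672), 0.4639759659767151)
wrist 4971 ((501.12017822265625, -165.00912475585938), (110.79276275634766, 150.53274536132812), 89.46358489990234)
```

View pics/w4.png

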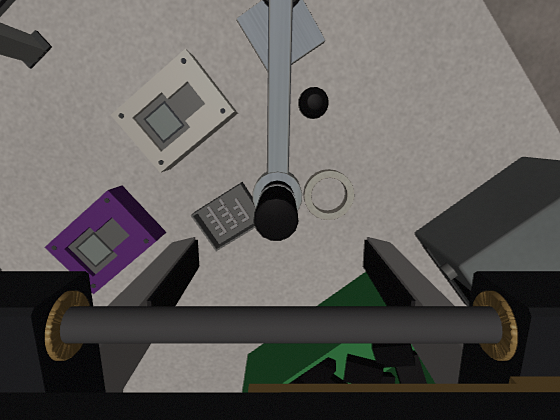

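The wrist view shows the driver at (277,215), clear of the nest; the nest's pocket is at about (170,115), with its nose pointing towards the post (+x). Next I'll go over the crate.

```bash
python3 -c "
from h import *
to((480,250,340,0),(526,-50,370,.45))"
```

```text
at [ 572.4 -340.9  407.2] [-3.14   0.     0.903] F [-0.   0.6 -0.6] gap 94.0 t 6.75
[ 406.7 -438.5   67.7] 0.903
[ 199.6 -216.6   37.5] 0.453
```

jog_arm(
  deltas="20 -22 0 0.05 94; 61 -66 0 0.13 94; 102 -110 8 0.23 94; 143 -154 16 0.33 94; 184 -198 24 0.43 94; 225 -242 32 0.53 94; 266 -286 40 0.63 94; 307 -330 48 0.73 94; 348 -374 58 0.83 94; 388 -418 68 0.903 94",
)

```text
clock: 8.0
eef_pos: [483.5, 224.4, 338.9]
eef_rot: [3.141, 0.001, -0.003]
wrist_force: [1.2, -1.0, 0.2]
finger_gap: 94.1
```

```bash
python3 -c "
from h import *
import time
cam('wrist','w5')
W,im=cloud('wrist','w5');x,y,z=W[...,0],W[...,1],W[...,2];g=im.max(2)
to((480,250,340,0))
m=((g<75)&(x>390)&(x<730)&(y>150)&(y<370)&(z>6)&(z<115)).astype(np.uint8)
n,l,st,c=cv2.connectedComponentsWithStats(m)
for i in range(1,n):
    if st[i,4]<150: continue
    p=W[l==i];print(st[i],p.mean(0).round(1))
    for a,b in((90,108),(9,18)):
        q=p[(p[:,2]>a)&(p[:,2]<b)]
        if len(q)>10: print('  ',a,len(q),q.mean(0).round(1),cv2.minAreaRect(q[:,:2].astype(np.float32)))
"
```

```text
at [481.7 229.7 337.2] [-3.141e+00  4.000e-03 -3.000e-03] F [-1.5  4.5 -1. ] gap 93.6 t 8.05
[ -1.8 -20.3  -2.8] -0.003
[  143     0   199   252 12704] [546.2 284.6  62.9]
   90 2203 [517.7 279.2  99.2] ((546.37744140625, 260.5044860839844), (267.0079650878906, 191.159912109375), 6.6503520011901855)
   9 864 [580.2 297.6  13.6] ((558.919921875, 261.93963623046875), (291.3185729980469, 190.814208984375), 6.667186737060547)
[ 221   41   54   59 2529] [627.7 267.5  29.2]
   90 349 [629.4 269.2 100.6] ((630.1647338867188, 269.599853515625), (24.296781539916992, 15.99882698059082), 13.796121597290039)
   9 1977 [628.1 267.5  14.2] ((630.1797485351562, 269.2967529296875), (72.95079040527344, 74.45934295654297), 89.77828216552734)
[ 239  136   44   69 2179] [490.8 251.8  26.9]
   90 269 [486.4 253.2 100.6] ((485.62847900390625, 253.47952270507812), (15.984121322631836, 24.17706298828125), 81.71681213378906)
   9 1785 [491.1 251.7  14.2] ((493.2472229003906, 252.02679443359375), (58.847023010253906, 96.33010864257812), 82.0373764038086)
```

View pics/w5.png

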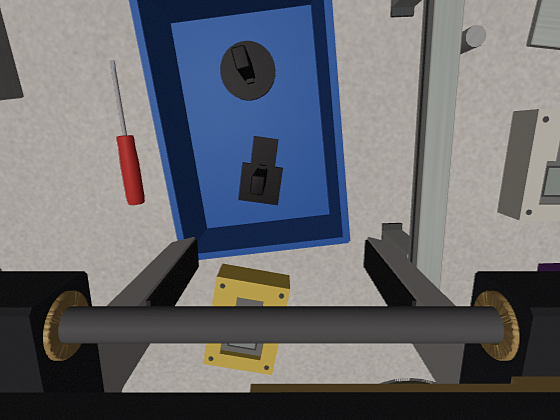

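The keyed lever's stem is at (258,180) px and its nose points up in the image (+x). The stem measures 24x16 mm at z=100, which matches the drawing. I'll move above it.

```bash
python3 -c "
from h import *
to((485.5,253.3,180,-.142))"
```

```text
at [481.7 229.7 337.2] [-3.141e+00  4.000e-03 -3.000e-03] F [-1.5  4.5 -1. ] gap 93.6 t 8.05
[  4.3 -23.6 157.2] 0.139
```

jog_arm(
  deltas="0 -8 20 0.04 94; 1 -20 50 0.09 94; 1 -29 80 0.139 94; 1 -31 105 0.139 94; 1 -31 125 0.139 80; 1 -31 140 0.139 70; 1 -31 140 0.139 70; 1 -31 140 0.139 70; 1 -31 140 0.139 70; 1 -31 140 0.139 70",
)

```text
clock: 9.3
eef_pos: [485.7, 253.7, 200.9]
eef_rot: [-3.141, -0.001, -0.139]
wrist_force: [0.3, 0.4, -0.1]
finger_gap: 70.5
```

```bash
python3 -c "
from h import *
cam('wrist','w6')
W,im=cloud('wrist','w6');x,y,z=W[...,0],W[...,1],W[...,2];g=im.max(2)
m=((g<75)&(abs(x-485)<80)&(abs(y-253)<55)&(z>6)&(z<115)).astype(np.uint8)
n,l,st,c=cv2.connectedComponentsWithStats(m)
for i in range(1,n):
    if st[i,4]<150: continue
    p=W[l==i];print(st[i],p.mean(0).round(1))
    for a,b in((90,108),(9,18)):
        q=p[(p[:,2]>a)&(p[:,2]<b)]
        if len(q)>10: print('  ',a,len(q),q.mean(0).round(1),cv2.minAreaRect(q[:,:2].astype(np.float32)))
to((485.5,253.3,75,-.142))
"
```

```text
[ 254  142   55   89 4033] [492.5 252.3  28.8]
   90 572 [487.  253.2 100.5] ((485.9590759277344, 253.3276824951172), (15.070589065551758, 23.811351776123047), 81.94187927246094)
   9 3193 [493.  252.1  14.2] ((493.3115539550781, 252.1560516357422), (58.877479553222656, 95.21015167236328), 82.18472290039062)
at [485.6 253.7 200.8] [-3.141 -0.    -0.139] F [ 0.1  0.1 -0.3] gap 70.1 t 9.35
[-1.000e-01  5.000e-01  1.258e+02] 0.003
```

View pics/w6.png

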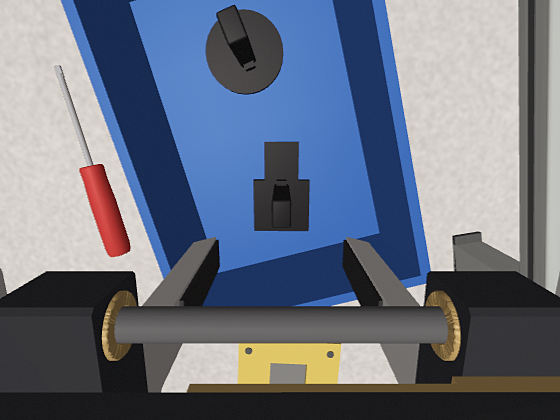

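The lever is aligned with the jaws at (282,190), nose up the image, and its position is confirmed. I'll descend and grip.

jog_arm(
  deltas="0 0 25 0 60; 0 0 60 0 60; 0 0 95 0 60; 0 0 118 0 60; 0 0 126 0 60; 0 0 126 0 40; 0 0 126 0 20; 0 0 126 0 8; 0 0 126 0 8; 0 0 126 0 8",
  squeeze=30,
)

```text
clock: 10.6
eef_pos: [485.6, 253.7, 74.6]
eef_rot: [-3.141, -0.0, -0.139]
wrist_force: [-0.9, -0.8, 2.4]
finger_gap: 15.6
```

jog_arm(
  deltas="0 0 0 0 8; 0 0 -10 0 8; 0 0 -30 0 8; 0 0 -55 0 8; 0 0 -85 0 8; 0 0 -115 0 8; 0 0 -145 0 8; 0 0 -170 0 8; 0 0 -190 0 8; 0 0 -195 0 8",
)

```text
clock: 11.85
eef_pos: [485.7, 253.8, 270.9]
eef_rot: [-3.141, -0.002, -0.139]
wrist_force: [0.2, -0.3, -2.1]
finger_gap: 15.6
```

```bash
python3 -c "
from h import *
cam('wrist','w7');cam('side','d7')
im=cv2.imread('pics/w7.png');im2=cv2.imread('pics/d7.png')
cv2.imwrite('pics/c7.png',np.hstack([cv2.resize(im,(480,360)),cv2.resize(im2[130:350,100:295],(320,360))]))
W,im=cloud('wrist','w7');x,y,z=W[...,0],W[...,1],W[...,2];g=im.max(2)
for a,b in((150,205),(178,196)):
  m=(g<75)&(abs(x-485)<80)&(abs(y-253)<33)&(z>a)&(z<b)
  q=W[m];print(len(q),q.mean(0),np.median(q[:,2]),cv2.minAreaRect(q[:,:2].astype(np.float32)))
to((490,-165,270,-.0),(490,-165,137,0))
"
```

```text
36 [507.29625841 252.19500609 203.42729757] 203.56842454075004 ((521.2322998046875, 248.5393524169922), (58.65290069580078, 40.27862548828125), 81.9578628540039)
0 [nan nan nan] nan ((0.0, 0.0), (0.0, 0.0), 0.0)
at [485.5 253.6 269.6] [-3.141 -0.    -0.139] F [-0.2  0.6 -2.3] gap 16.0 t 11.95
[ 62.6 414.   -0.5] -0.139
[ 62.5 414.  132.5] -0.139<string>:9: RuntimeWarning: Mean of empty slice.
  ret = um.true_divide(
  return _methods._mean(a, axis=axis, dtype=dtype,
  ret = ret.dtype.type(ret / rcount)
```

View pics/c7.png

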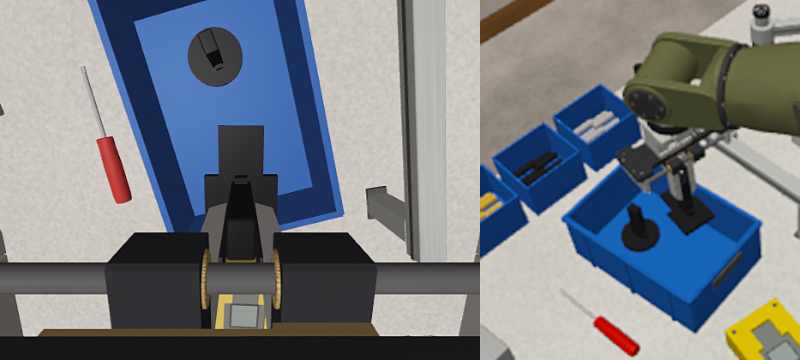

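jog_arm(
  deltas="2 10 0 0 8; 6 35 0 -0.02 8; 12 70 0 -0.05 8; 18 110 0 -0.08 8; 24 150 0 -0.11 8; 30 190 0 -0.139 8; 36 230 0 -0.139 8; 42 265 0 -0.139 8; 45 290 0 -0.139 8; 45 300 0 -0.139 8",
)

```text
clock: 13.2
eef_pos: [488.0, -51.0, 268.8]
eef_rot: [-3.141, 0.001, -0.002]
wrist_force: [-0.2, 0.3, -2.1]
finger_gap: 15.9
```

jog_arm(
  deltas="0 0 0 0 8; 0 0 0 0 8; 0 0 0 0 8; 0 0 0 0 8; 0 0 0 0 8; 0 0 0 0 8; 0 0 0 0 8; 0 0 0 0 8; 0 0 0 0 8; 0 0 0 0 8",
)

```text
clock: 14.45
eef_pos: [488.5, -49.7, 269.4]
eef_rot: [-3.142, 0.0, -0.0]
wrist_force: [0.1, 0.7, -1.7]
finger_gap: 15.7
```

```bash
cat > nest.py <<'E'
from h import *
def nest(t):
    W,im=cloud('wrist',t);x,y,z=W[...,0],W[...,1],W[...,2];im=im.astype(int)
    # white top region incl. pocket, from plane casting
    uu,vv=np.meshgrid(np.arange(560),np.arange(420))
    P=plane('wrist',t,np.c_[uu.ravel(),vv.ravel()],50).reshape(420,560,3)
    near=(abs(P[...,0]-501)<100)&(abs(P[...,1]+165)<80)
    top=near&(abs(z-50)<6)
    q=P[top][:,:2].astype(np.float32);print(t,'top',len(q),cv2.minAreaRect(q))
    pk=near&(z>30)&(z<45.5)&(abs(P[...,0]-500)<65)&(abs(P[...,1]+165)<45)
    pk=cv2.morphologyEx(pk.astype(np.uint8),cv2.MORPH_OPEN,np.ones((3,3)))
    n,l,st,c=cv2.connectedComponentsWithStats(pk);i=1+st[1:,4].argmax()
    Pf=plane('wrist',t,np.c_[uu.ravel(),vv.ravel()],40).reshape(420,560,3)
    q=Pf[l==i][:,:2].astype(np.float32);print('  pocket floor',len(q),np.median(z[l==i]),cv2.minAreaRect(q),q.mean(0))
    cv2.imwrite(f'pics/{t}_pk.png',pk*255)
nest('w4')
cam('wrist','w8');nest('w8')
to((490,-165,270,-.0))
E
python3 nest.py
```

```text
w4 top 5381 ((501.8702087402344, -166.56768798828125), (111.19561004638672, 150.8582763671875), 89.51627349853516)
  pocket floor 2372 41.68446193375786 ((497.98480224609375, -164.4192352294922), (63.795936584472656, 100.92081451416016), 89.56295013427734) [ 493.33417 -164.09709]
w8 top 8760 ((501.35296630859375, -165.02745056152344), (111.57615661621094, 150.34815979003906), 89.51023864746094)
  pocket floor 3779 41.76182698054515 ((499.0162353515625, -167.66380310058594), (63.84408950805664, 100.62212371826172), 89.49371337890625) [ 494.77377 -167.47562]
at [488.5 -49.7 269.4] [-3.142  0.    -0.   ] F [ 0.1  0.5 -1.4] gap 15.7 t 14.5
[  1.6 115.3  -0.6] -0.0
```

```bash
python3 -c "
import cv2,numpy as np
a=cv2.imread('pics/w8.png');b=cv2.imread('pics/w8_pk.png');cv2.imwrite('pics/c8.png',np.vstack([np.hstack([cv2.resize(a,(400,300)),cv2.resize(b,(400,300))]),np.hstack([cv2.resize(cv2.imread('pics/w4.png'),(400,300)),cv2.resize(cv2.imread('pics/w4_pk.png'),(400,300))])]))"
```

```text
(no output)
```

View pics/c8.png

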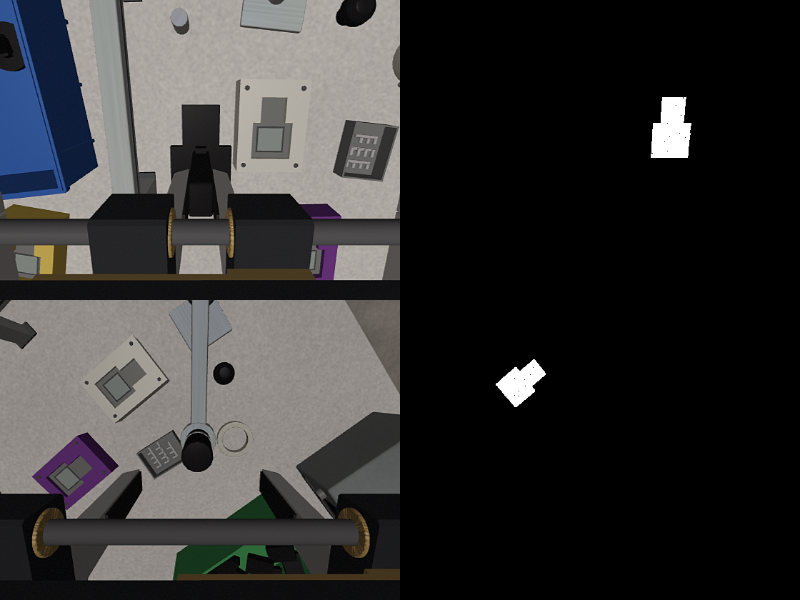

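```bash
cat > lev.py <<'E'
from h import *
def lev(t,h):
    s=np.load(f'pics/{t}.npz');p0=s['pos']
    W,im=cloud('wrist',t);x,y,z=W[...,0],W[...,1],W[...,2]
    uu,vv=np.meshgrid(np.arange(560),np.arange(420))
    P=plane('wrist',t,np.c_[uu.ravel(),vv.ravel()],h).reshape(420,560,3)
    m=(im.max(2)<80)&(abs(z-h)<6)&(abs(x-p0[0]-10)<70)&(abs(y-p0[1])<45)
    q=(P[m]-p0);c=q[:,0]
    print('z med',np.median(z[m]),len(q))
    # slice nose: x>20, and square -x portion
    for a,b in((20,50),(-10,12)):
        k=q[(c>a)&(c<b)]
        if len(k)<20: continue
        xs=np.arange(a+2,b-2,3);lo=[];hi=[]
        for X in xs:
            r=k[abs(k[:,0]-X)<1.5]
            if len(r)>3: lo.append((X,r[:,1].min()));hi.append((X,r[:,1].max()))
        lo=np.array(lo);hi=np.array(hi)
        print(a,b,'y lo/hi',np.median(lo[:,1]),np.median(hi[:,1]),'slopes',np.polyfit(*lo.T,1)[0],np.polyfit(*hi.T,1)[0])
    print('nose end x',np.percentile(q[:,0],99.5),'rect',cv2.minAreaRect(q[:,:2].astype(np.float32)))
E
python3 -c "
from lev import *
lev('w8',208)"
```

```text
z med 209.01867994135364 5274
20 50 y lo/hi -17.462980314796305 17.543451064958212 slopes -0.01653423579586476 -0.002798313765203428
-10 12 y lo/hi -29.766061144655694 29.551434827766123 slopes -0.026476553156816483 -0.028562529011390416
nose end x 55.49525244873055 rect ((17.59091567993164, -0.06621170043945312), (59.73560333251953, 75.83612823486328), 89.93865966796875)
```

jog_arm(
  deltas="0 12 0 0 8; 1 35 0 0 8; 2 62 0 0.004 8; 2.5 88 0 0.008 8; 2.5 108 0 0.008 8; 2.5 116 10 0.008 8; 2.5 116 35 0.008 8; 2.5 116 65 0.008 8; 2.5 116 90 0.008 8; 2.5 116 100 0.008 8",
)

```text
clock: 15.75
eef_pos: [490.4, -165.2, 167.8]
eef_rot: [-3.141, 0.002, -0.008]
wrist_force: [-0.0, -0.1, -2.5]
finger_gap: 15.8
```

jog_arm(
  deltas="0 0 2 0 8; 0 0 2 0 8; 0 0 2 0 8; 0 0 2 0 8; 0 0 2 0 8; 0 0 2 0 8; 0 0 2 0 8; 0 0 2 0 8; 0 0 2 0 8; 0 0 2 0 8",
)

```text
clock: 17.0
eef_pos: [491.0, -165.7, 167.4]
eef_rot: [-3.142, 0.0, -0.008]
wrist_force: [-0.4, 0.1, -0.9]
finger_gap: 15.9
```

```bash
python3 -c "
from lev import *
cam('wrist','w9');cam('side','d9');cam('scene','s9')
im=cv2.imread('pics/s9.png');im2=cv2.imread('pics/d9.png')
cv2.imwrite('pics/c9.png',np.hstack([cv2.resize(im[140:360,80:320],(400,367)),cv2.resize(im2[120:280,230:400],(390,367))]))
p=np.load('pics/w9.npz')['pos']
lev('w9',p[2]-61)
W,im=cloud('wrist','w9');z=W[...,2];m=(abs(z-50)<4)&(abs(W[...,0]-501)<90)&(abs(W[...,1]+166)<70)&(im.min(2)>110)
q=W[m][:,:2].astype(np.float32);print(cv2.minAreaRect(q))
to((491,-165.8,134.5,-.008))"
```

```text
z med 107.0110115381218 5299
20 50 y lo/hi -17.627234620256928 17.30006810771016 slopes -0.024552106420821767 -0.026013557008326606
-10 12 y lo/hi -29.519714408821798 29.522646003284564 slopes -0.04039549119954428 -0.03844490829164008
nose end x 56.08156125061328 rect ((17.992412567138672, -0.18947219848632812), (59.60848617553711, 76.35443115234375), 89.52565002441406)
((505.026611328125, -165.246826171875), (110.33162689208984, 141.8641815185547), 89.52215576171875)
at [ 491.  -165.7  167.5] [-3.142 -0.    -0.008] F [-0.4 -1.  -1.5] gap 16.0 t 17.15
[ 0.   0.1 33. ] -0.0
```

View pics/c9.png

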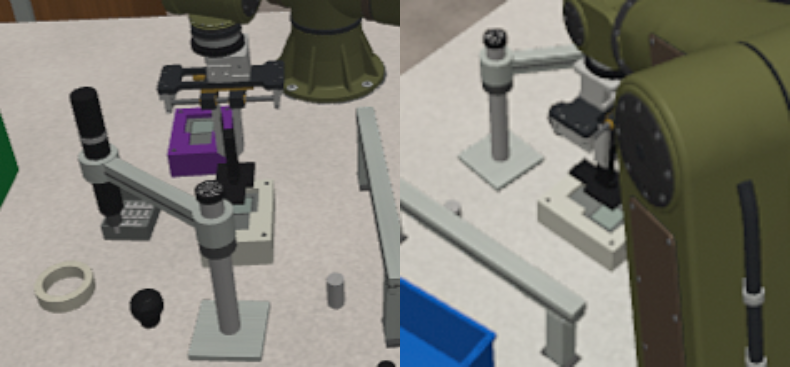

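View pics/w9.png

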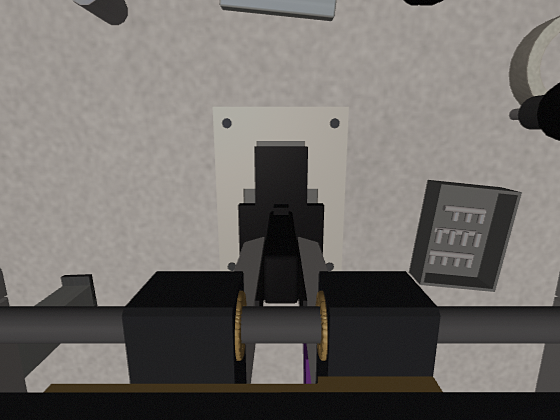

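The lever is centred over the pocket: the far nest edge puts the mouth at x=491, y=-165.3. I'll lower it the last 33 mm slowly, to an underside height of about 65 mm.

jog_arm(
  deltas="0 0 3 0 8; 0 0 8 0 8; 0 0 14 0 8; 0 0 20 0 8; 0 0 25 0 8; 0 0 29 0 8; 0 0 32 0 8; 0 0 33 0 8; 0 0 33 0 8; 0 0 33 0 8",
)

```text
clock: 18.4
eef_pos: [491.0, -165.7, 134.6]
eef_rot: [3.141, -0.0, -0.008]
wrist_force: [0.5, 0.6, -0.8]
finger_gap: 15.8
```

jog_arm(
  deltas="0 0 0 0 8; 0 0 0 0 8; 0 0 0 0 8; 0 0 0 0 8; 0 0 0 0 8; 0 0 0 0 8; 0 0 0 0 8; 0 0 0 0 8; 0 0 0 0 8; 0 0 0 0 8",
)

```text
clock: 19.65
eef_pos: [490.9, -165.7, 134.4]
eef_rot: [-3.142, 0.0, -0.008]
wrist_force: [0.3, 0.3, -1.1]
finger_gap: 16.0
```

```bash
python3 -c "
from lev import *
cam('wrist','w10');cam('scene','s10');cam('side','d10')
lev('w10',np.load('pics/w10.npz')['pos'][2]-61)
for n,t in(('scene','s10'),('scene','s3'),('side','d10')):
    W,im=cloud(n,t);x,y,z=W[...,0],W[...,1],W[...,2]
    m=(z>312)&(z<328)&(x>520)&(x<620)&(y<-290)&(y>-390)
    if m.sum()>3: p=W[m].mean(0);print(t,p,np.arctan2(-169-p[1],708-p[0]))
    m=(im.max(2)<70)&(x>520)&(x<560)&(abs(y+165)<30)&(z>55)&(z<90);
    if m.sum()>3: print('nose z',m.sum(),np.percentile(z[m],[2,50,98]))
to((491,-165.5,134.5,-.008));print(manip.read_state()['qd'].round(3))
a=cv2.imread('pics/s10.png');b=cv2.imread('pics/w10.png')
cv2.imwrite('pics/c10.png',np.hstack([cv2.resize(a[140:360,80:320],(400,367)),cv2.resize(b,(400,367))]))"
```

```text
z med 74.01621596923263 5310
20 50 y lo/hi -17.626259590841727 17.462771223224394 slopes -0.024508016519429635 -0.0006012549881994721
-10 12 y lo/hi -29.519845086622382 29.522545335583274 slopes -0.04034908980665844 -0.03841601858805027
nose end x 55.823839636317395 rect ((17.987640380859375, -0.18889808654785156), (59.60835266113281, 76.35518646240234), 89.52783966064453)
s10 [ 575.93185359 -339.37719629  318.03900576] 0.9113915887216831
nose z 80 [64.8096703  71.76037121 74.21912211]
s3 [ 572.8048171  -334.57833481  319.04414036] 0.886073360067228
d10 [ 567.22523371 -343.59671811  318.08148675] 0.892234621010905
nose z 55 [61.91787997 70.27658699 75.75790906]
at [ 491.  -165.7  134.4] [-3.142  0.    -0.008] F [ 0.1  0.4 -1.9] gap 15.9 t 19.8
[ 0.  -0.2 -0.1] -0.0
[ 0.001  0.     0.001 -0.    -0.    -0.001]
```

View pics/c10.png

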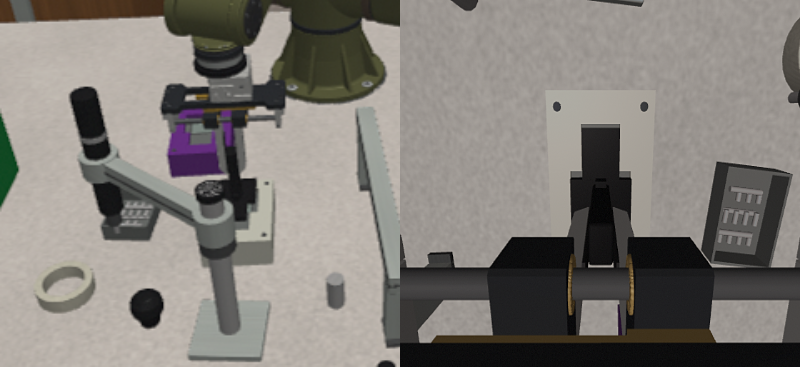

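```bash
python3 -c "
from h import *
print(workorder.sign_off());print(manip.read_state()['eef_pos'])"
```

```text
the job is handed in; nothing more can be done
None
the job is handed in; nothing more can be done
```

I swung the screwdriver arm clear, took the keyed lever from the crate, carried it over the rail and handed the job in at about 19.8 s, with the lever held above the nest pocket. The sign-off gave no verdict.

- **Screwdriver arm:** I caged the driver loosely with the fingers and swung it along its arc. From the pictures, the driver's direction about the hinge is 0.88–0.91 rad. With the stand's yaw of about -0.09 rad, that puts the joint at about 0.96–1.0 rad. I felt no contact with the end stop, so it may sit just short of it.
- **Carry:** I gripped the keyed lever by the stem with 30 N. It crossed the rail with its underside at about z = 200 mm, roughly 60 mm clear.
- **Final pose, last check:**
  - The underside is about 15–16 mm above the nest's top.
  - The lever's origin is about 1 mm from the pocket point.
  - The nose points the pocket's way (+x), about 0.01 rad from the pocket's direction.
  - The finger gap of 15.9 mm matches the stem, and the arm was still.
- **Disagreements:**
  - Some edge slopes of the base suggested 0.02–0.04 rad of yaw, while the fitted rectangle gave less than 0.01 rad. Both are inside the 0.12 rad limit.
  - Two estimates of the pocket's y differed by about 3 mm. I aimed at their mean, and the last close view of the nest agreed with it to about 0.5 mm.
- **Not measured:** I did not re-measure the bystanders. I planned the paths clear of them, and the wrist force gave no sign of a knock.

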